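# Hang two ear defenders over the bar of their stand

### The arm

A 6-joint arm with a two-finger parallel gripper is mounted at the origin on a cart in front of the work surface, level with it; the furniture and walls round the work are solid. World frame = base frame: x ahead of the robot, y to its left, z up, the work surface at z = 0. Lengths are in mm, angles in rad, forces in N, time in s.
With the tool pointing down it reaches from about 250 to 725 mm from the base axis. Payload 9.7 kg.
Tool frame: the origin (TCP) lies at the very end of the fingers, on their centre line; the grasp point (between the pads) lies 19 mm behind it; z points along the fingers, y is the line along which they close (so a half turn about z gives the same grasp; the last joint's range is limited). The gripper opens to 85 mm and grips with 20 to 120 N. Pads are 22 mm wide; open, the fingers measure 114 mm over their backs; the gripper's body (76 mm by 85 mm) begins 54 mm behind the grasp point. The pads swing forward as they close: fully open they stand 13 mm farther back than shut.
Start: joints at [1.244, 0.087, 0.176, 1.66, 0, 1.571], TCP at [176.555, 520.889, 231.284] pointing down, gripper open.
Joint ranges: [-3.13, 3.13], [-0.85, 1.81], [-1.15, 1.24], [-2.2, 2.28], [-1.44, 1.52], [-3.14, 3.14]. Speed limits (rad/s): [2.22, 2.22, 2.57, 3.14, 3.14, 3.14].

### API

Orientations are given as a rotation vector (axis times angle).
In Python, from rig import env gives the robot as it stands. The module is installed in compiled form; this text tells all that it offers.
- The arm moves only by the tool carry_out, never from a script. Its argument "rows" is a list of rows, each an object of numbers: "tx", "ty", "tz": the shift along the tool's x, y, z in mm; "roll": the turn about the tool's z in degrees. A call has 1 to 8 rows; each row is the pose to reach, as a shift and turn from the pose commanded when the call began, along the tool's axes at that moment; what a row does not reach only later rows make up. A row lasts 1/10 s, in which the tool goes at most 50 mm and 8.59 degrees, less where a joint would pass 70% of its speed; a pose out of reach is approached as far as the arm can. A call with a gripper value outside its range is refused whole. "fingers" is the gripper's target within -1 to 1 (fully open at 1, half-way at 0, shut at -1), set as the call begins (left out, the last holds). The fingers move at their own pace and stop on an object; "squeeze" is the grip in N (left out, the last holds). Time passes only in rows, so rows that repeat a pose let the fingers close. It gives the time, the measured TCP pose, the force, the opening and the grip force at its end, in the units of the state.
- env.observe(): the state, without advancing time (a new reading comes with each control period).
- env.grab_frame(name): name is "scene" or "top" or "wrist"; returns the picture (400x640x3 uint8, red, green, blue); there is no depth.
- env.calibration(name): a dict with "fx", "fy", "cx", "cy" (pixels), "eye" and "orientation" of the camera in the world; the wrist camera has in their place "T_tool_cam" (4x4, takes a point from camera to tool coordinates, whose origin is the TCP and whose axes are the flange's). Camera axes: x right, y down, z forward; pixel columns grow to the right and rows downward; lengths in mm; the calibration is good to about 2 mm. A picture is of the moment at which its call begins: read the wrist's pose just before it. calibration takes no time and is no camera call.
- env.close_job(): hands the job in; it is judged then, once.
Trained networks look in the newest picture that a camera, given by its name, has taken for a name from the list of things; names that differ only in an ending like _2 or _b are one class to them, and where a whole thing is asked for, a point or a joint stands for the part that bears it (a point fixed in the world has none). Each returns a list of dicts, best first, with "score" (0 to 1); they miss things now and then, are a little off and sometimes report something else, mostly with a low value. They report only what shows in the picture. A call takes as long as a camera call. They do not tell look-alikes from the thing itself.
- env.regions_of(query, camera): "region" (400x640 bool, what is visible of it) and "centre" ([column, row] in pixels, amid what is visible of it).
The state is a dict: "time": time; "joints": joint angles; "joint_velocities": joint speeds; "tau": joint torques, N m; "tcp_pos": TCP position; "eef_rot": TCP orientation; "wrist_force": force on the tool from outside, world axes, zero at the start; "wrist_torque": the same for the moment, N m; "grip_width": finger opening in mm; "grasp_force": force on a finger pad.
Only numpy, scipy, OpenCV 4.12 (cv2) and the standard library are available. Lean on these libraries where they do the work, as an engineer would, in place of code of your own. Each camera call takes 0.05 s, during which the arm holds its last target. There are 200 camera calls.

### The job

Put the ear defenders away: hang both pairs by their head bands over the horizontal bar of the stand, square across it with one cup on either side, the larger pair in the bay next to the post and the smaller pair in the bay at the free end. Keep them upright, let go of them, and leave the spray bottle and the two cartons where they stand.

Things in the scene. Friction and masses are not known exactly. Their poses are not given: they have to be found in the camera images.
- muffs_large: the larger ear defenders, grey cups with black head band, 76 x 156 x 150 mm, 0.25 kg or so, standing upright on the cups. Origin: on the worktop midway between the cups; z up; the cups lie on its +y and -y sides, each 76 (x) x 32 (y) x 78 mm high, inner gap between cups 92 mm; the band arches from cup to cup in the y-z plane. On the crown the band carries a firm pad 32 (x) x 62 (y) x 20 mm, z = 130 to 150 mm, the place to pinch from above across its 32 mm (along x)
- muffs_large_pad (a point): centre of the underside of the larger pair's crown pad, 130 mm above the origin; axes as the body's
- muffs_small: the smaller ear defenders, same look, 60 x 124 x 123 mm, 0.17 kg or so, standing upright on the cups. Origin and axes as for the larger: cups 60 (x) x 28 (y) x 62 mm high on its +y and -y sides, inner gap 68 mm; crown pad 28 (x) x 48 (y) x 20 mm, z = 103 to 123 mm
- muffs_small_pad (a point): centre of the underside of the smaller pair's crown pad, 103 mm above the origin; axes as the body's
- stand: fixed steel stand. Origin: at worktop height on the axis of its upright post (22 mm thick, top at z = 178 mm); the round bar, 16 mm thick, runs level from the post along the stand's -x for 226 mm, its top at z = 175 mm. Two black collars, 28 mm in diameter (top at 181 mm) and 6 mm wide, sit on the bar at x = -115 and -222 mm (at the free end); they bound two bays, each 101 mm long. Base plate 200 x 120 x 12 mm below, x = -150 to 50 mm
- bay_inner (a point): middle of the bay next to the post, on top of the bar: 61.5 mm from the post's axis, 175 mm above the worktop; x along the bar
- bay_outer (a point): middle of the bay at the free end, on top of the bar: 168.5 mm from the post's axis, 175 mm above the worktop; x along the bar
- spray_bottle: bystander: loose spray bottle 82 (x) x 143 (y) x 321 mm high; origin under its centre
- drill_box: bystander: loose carton 60 (x) x 150 (y) x 85 mm high, origin under its centre
- cylinder_box: bystander: loose carton 100 (x) x 55 (y) x 75 mm high, origin under its centre
Not all that is in view belongs to the job. What is shaped like the muffs_small but turquoise is not meant.

How it is judged (in metres and radians):
At the end, for the whole second after the job is handed in: Both pairs hang released, at rest, borne by the bar: pad middle within 42 mm along the bar of the middle of its bay (larger by the post, smaller at the free end), 25 mm sideways and 12 mm in height of the bar top, square within 0.35 rad, upright within 0.3 rad (x of muffs_large_pad in the frame of bay_inner between -0.042 and 0.042 m and y of muffs_large_pad in the frame of bay_inner between -0.025 and 0.025 m and z of muffs_large_pad in the frame of bay_inner between -0.012 and 0.012 m and angle between the x axis of each of muffs_large, muffs_small and the x axis of stand, either way round below 0.35 rad and angle between each of muffs_large, muffs_small's own z axis and vertical below 0.3 rad and contact force between each of muffs_large, muffs_small and stand above 0.4 N and linear speed of each of muffs_large, muffs_small below 0.05 m/s and x of muffs_small_pad in the frame of bay_outer between -0.042 and 0.042 m and y of muffs_small_pad in the frame of bay_outer between -0.025 and 0.025 m and z of muffs_small_pad in the frame of bay_outer between -0.012 and 0.012 m); the robot touches nothing.
It fails at once if a pair of ear defenders is dropped or knocked over (tilted more than 0.8 rad) (angle between any of muffs_large, muffs_small's own z axis and vertical above 0.8 rad).
It fails at once if the spray bottle is pushed more than 30 mm or tipped (distance of spray_bottle from where it was at the start of the episode above 0.03 m or angle between spray_bottle's own z axis and vertical above 0.4 rad).
It fails at once if a carton is pushed more than 30 mm or tipped (distance of any of drill_box, cylinder_box from where it was at the start of the episode above 0.03 m or angle between any of drill_box, cylinder_box's own z axis and vertical above 0.4 rad).
It also fails if it takes over 72 s, if anything falls off the work surface, if the arm or the gripper's body presses on something with over 40 N, if the wrist force passes 120 N, or if a joint passes its speed limit or range.

## Working session

There is one attempt and no reset: what is moved stays moved. The work goes in short steps, Python scripts to look and compute and a tool call to move; the robot and the scene stay as the last step left them, time stands still between calls to the robot, and variables do not carry over. Pictures are saved under pics/ and viewed, at most 10 in all, crops included, and the job is handed in when it is done.

Besides the shell and the picture viewer there is one more tool, called after ">>>" as name([rows], argument=value, ...), one row to a line, values as JSON. carry_out: Moves the arm, as the interface text tells. Its arguments: {"type":"object","properties":{"rows":{"type":"array","items":{"type":"object","properties":{"tx":{"type":"number"},"ty":{"type":"number"},"tz":{"type":"number"},"roll":{"type":"number"}}}},"fingers":{"type":"number"},"squeeze":{"type":"number"}},"required":["rows"]}

```bash
mkdir -p pics; python3 - <<'E'
from rig import env
import cv2,numpy as np
o=env.observe();print({k:np.round(v,3) for k,v in o.items()})
for c in("scene","top"):
    im=env.grab_frame(c);cv2.imwrite(f"pics/{c}0.png",im[:,:,::-1]);k=env.calibration(c);print(c,k)
    for q in("muffs_large","muffs_small","stand","spray_bottle","drill_box","cylinder_box"):
        for r in env.regions_of(q,c):
            ys,xs=np.where(r["region"]);print(c,q,round(r["score"],2),np.round(r["centre"]),xs.min(),xs.max(),ys.min(),ys.max())
E
```

```text
{'time': np.float64(0.0), 'joints': array([1.244, 0.087, 0.175, 1.66 , 0.   , 1.571]), 'joint_velocities': array([ 0.001, -0.   , -0.   , -0.001, -0.001, -0.002]), 'tau': array([-0.0000e+00, -5.2039e+01,  4.6480e+01,  1.6000e-02,  0.0000e+00,
        0.0000e+00]), 'tcp_pos': array([176.481, 520.689, 230.584]), 'eef_rot': array([-5.11e-01, -3.10e+00,  2.00e-03]), 'wrist_force': array([-0.058, -0.139,  0.448]), 'wrist_torque': array([ 0.017,  0.027, -0.001]), 'grasp_force': np.float64(0.0), 'grip_width': np.float64(85.23)}
scene {'fx': 416.0237623177205, 'fy': 416.0237623177205, 'cx': 320.5756564530243, 'cy': 208.03803135316707, 'eye': array([-382.01254324, -745.27423711, 1106.46307858]), 'orientation': array([-2.08182691,  1.0685708 , -0.45745585])}
scene muffs_large 0.66 [404. 259.] 370 421 241 293
scene muffs_small 0.66 [441. 304.] 421 456 285 332
scene stand 0.91 [297. 205.] 260 323 168 228
scene spray_bottle 0.6 [397. 208.] 381 416 161 245
scene drill_box 0.64 [356. 208.] 337 374 188 228
scene cylinder_box 0.95 [210. 199.] 195 224 184 213
scene cylinder_box 0.44 [296. 207.] 260 324 168 228
top {'fx': 487.4360304299091, 'fy': 487.4360304299091, 'cx': 328.041558623178, 'cy': 199.5673589499148, 'eye': array([-557.56748608, -466.47087445, 1848.3896631 ]), 'orientation': array([-2.13628417,  1.52044821, -0.43751854])}
top muffs_large 0.56 [406. 232.] 382 421 222 255
top muffs_small 0.85 [371. 229.] 351 381 221 245
top muffs_small 0.61 [438. 264.] 430 452 245 280
top stand 0.59 [304. 196.] 282 322 167 219
top stand 0.3 [395. 189.] 379 408 158 215
top spray_bottle 0.57 [394. 186.] 379 408 157 215
top drill_box 0.69 [354. 189.] 338 370 172 204
```

```bash
python3 - <<'E'
import cv2
a=cv2.imread("pics/scene0.png")[140:350,170:480];cv2.imwrite("pics/s1.png",cv2.resize(a,None,fx=2.58,fy=2.58,interpolation=3))
E
```

```text
(no output)
```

View pics/s1.png

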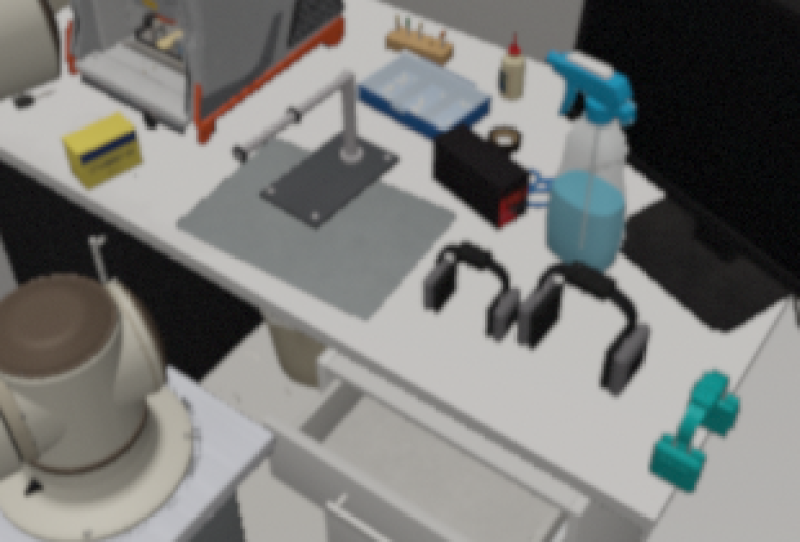

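The crop (×2.58, offset 170,140) shows the larger grey/black pair with its pad at about (399,248), the smaller black pair with its pad at about (353,239), and a turquoise decoy at (441,304). The network's muffs_small hit at (441,304) is the decoy. The black/grey one at (353,239) fits the description. Post top is at (305,169) and the bar's free end at (263,199).

```bash
cat > h.py <<'E'
import numpy as np,cv2
from scipy.spatial.transform import Rotation as R
from rig import env
def cam(c):
    k=env.calibration(c)
    if "eye" in k: return k,R.from_rotvec(k["orientation"]).as_matrix(),np.array(k["eye"])
    o=env.observe();T=np.array(k["T_tool_cam"]);Rt=R.from_rotvec(o["eef_rot"]).as_matrix()
    return k,Rt@T[:3,:3],Rt@T[:3,3]+o["tcp_pos"]
def ray(c,uv,z,C=None):
    k,M,e=C or cam(c);d=M@np.array([(uv[0]-k["cx"])/k["fx"],(uv[1]-k["cy"])/k["fy"],1]);return e+d*(z-e[2])/d[2]
def proj(c,P,C=None):
    k,M,e=C or cam(c);q=(np.atleast_2d(P)-e)@M;return np.c_[q[:,0]/q[:,2]*k["fx"]+k["cx"],q[:,1]/q[:,2]*k["fy"]+k["cy"]]
E
python3 - <<'E'
from h import *
s=lambda u,v:(u/2.58+170,v/2.58+140)
for n,uv,z in[("post top",(348,75),178),("post base",(352,154),12),("free end",(240,153),167),("collar",(294,113),167),
 ("Lpad",(590,280),145),("Lpad a",(558,268),145),("Lpad b",(613,293),145),("Lcup a bot",(530,345),0),("Lcup b bot",(615,388),0),
 ("Spad",(472,256),118),("Spad a",(452,248),118),("Spad b",(492,265),118),("Scup a",(435,308),0),("Scup b",(500,337),0)]:
    print(n,np.round(ray("scene",s(*uv),z)))
for q in("spray_bottle","drill_box","cylinder_box"):
    r=env.regions_of(q,"scene")[0]["region"];print(q,np.round(ray("scene",np.argwhere(r).mean(0)[::-1],{"s":150}.get(q[0],40))))
print(np.round(env.calibration("wrist")["T_tool_cam"],2),env.calibration("wrist")["fx"])
im=env.grab_frame("top")[140:290,270:470];cv2.imwrite("pics/t1.png",cv2.resize(im[:,:,::-1],None,fx=4,fy=4,interpolation=2))
E
```

```text
post top [599.  66. 178.]
post base [612.  77.  12.]
free end [386.  87. 167.]
collar [495.  83. 167.]
Lpad [ 469. -404.  145.]
Lpad a [ 465. -362.  145.]
Lpad b [ 466. -436.  145.]
Lcup a bot [ 449. -343.    0.]
Lcup b bot [ 451. -466.    0.]
Spad [ 444. -252.  118.]
Spad a [ 441. -223.  118.]
Spad b [ 445. -281.  118.]
Scup a [ 431. -205.    0.]
Scup b [ 438. -304.    0.]
spray_bottle [ 649. -306.  150.]
drill_box [ 653. -131.   40.]
cylinder_box [372. 379.  40.]
[[  -0.     -0.95   -0.32   81.22]
 [   1.      0.     -0.     -0.67]
 [   0.     -0.32    0.95 -142.4 ]
 [   0.      0.      0.      1.  ]] 350.98254761442007
```

View pics/t1.png

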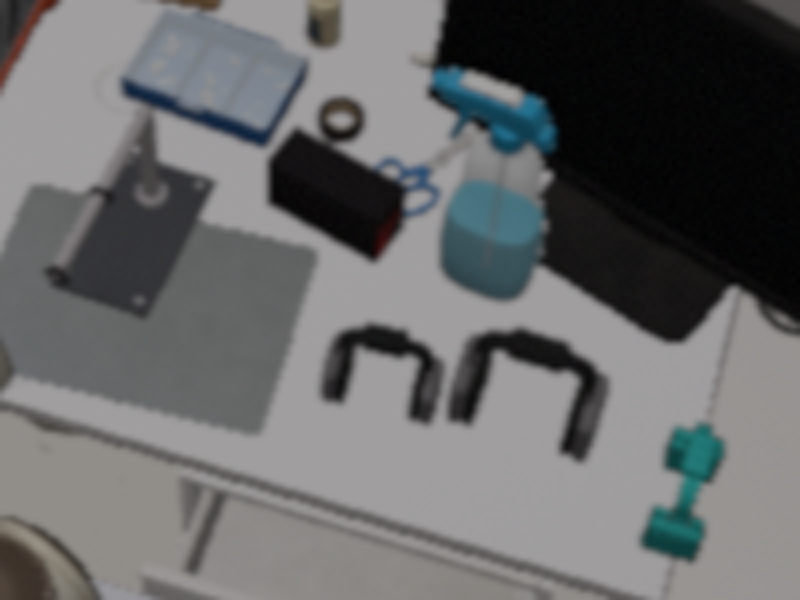

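The two cameras agree: larger pad at about (469,-404), smaller pad at about (444,-252), post at about (605,72), free end at about (386,87). All are within reach and the sizes match (cup spacing about 123 and 99 mm). The turquoise one at top-view (440,264) is the decoy. Moving now towards the larger pair.

>>> carry_out([
  {"tx": -30, "ty": -38, "tz": -20, "roll": 8},
  {"tx": -60, "ty": -76, "tz": -40, "roll": 16},
  {"tx": -90, "ty": -114, "tz": -60, "roll": 24},
  {"tx": -120, "ty": -152, "tz": -70, "roll": 32},
  {"tx": -150, "ty": -190, "tz": -80, "roll": 40},
  {"tx": -180, "ty": -228, "tz": -90, "roll": 48},
  {"tx": -210, "ty": -266, "tz": -100, "roll": 56},
  {"tx": -230, "ty": -305, "tz": -110, "roll": 64},
], fingers=1)

```text
time: 1.7
tcp_pos: [296.8, 156.5, 341.5]
eef_rot: [2.082, 2.352, 0.001]
wrist_force: [1.5, 0.2, -0.2]
grip_width: 85.4
grasp_force: 0.0
```

>>> carry_out([
  {"tx": -29, "ty": 36, "roll": 2},
  {"tx": -58, "ty": 72, "roll": 4},
  {"tx": -88, "ty": 108, "roll": 6},
  {"tx": -117, "ty": 145, "roll": 7},
  {"tx": -117, "ty": 145, "roll": 7},
  {"tx": -117, "ty": 145, "roll": 7},
])

```text
invalid input
```

```bash
python3 - <<'E'
from h import *
import pickle
o=env.observe();print(o["tcp_pos"],o["eef_rot"])
C=cam("wrist");pickle.dump(C,open("c1.pkl","wb"))
im=env.grab_frame("wrist");cv2.imwrite("pics/w1.png",im[:,:,::-1])
g=np.array([605,72.]);print(proj(0,[[605,72,178],[386,87,167]],C))
E
```

```text
[296.75536709 156.45766234 341.54597058] [2.08207806e+00 2.35212740e+00 6.13004588e-04]
[[613.46419985 295.16321092]
 [400.43434775 253.18585958]]
```

View pics/w1.png

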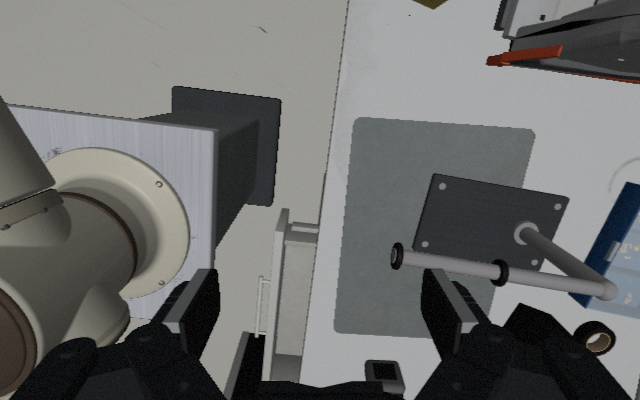

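The move was refused (tz was missing), but the wrist view still shows the bar. Outer collar is at (397,255), inner collar at (501,272), post top at (609,289).

>>> carry_out([
  {"tx": -29, "ty": 36, "tz": 0, "roll": 2},
  {"tx": -58, "ty": 72, "tz": 0, "roll": 4},
  {"tx": -88, "ty": 108, "tz": 0, "roll": 6},
  {"tx": -117, "ty": 145, "tz": 0, "roll": 7},
])

```text
time: 2.15
tcp_pos: [456.4, 58.9, 341.6]
eef_rot: [2.218, 2.225, 0.001]
wrist_force: [0.4, 1.1, 0.4]
grip_width: 85.5
grasp_force: 0.0
```

```bash
python3 - <<'E'
from h import *
import pickle
C=pickle.load(open("c1.pkl","rb"))
for uv,z in[((397,255),167),((501,272),167),((609,289),172),((526,232),12)]:print(np.round(ray(0,uv,z,C)))
print(env.observe()["tcp_pos"],env.observe()["eef_rot"])
E
```

```text
[383.  85. 167.]
[492.  78. 167.]
[604.  75. 172.]
[610.  70.  12.]
[456.42968345  58.94922861 341.55954216] [2.21759037e+00 2.22453453e+00 1.29890894e-03]
```

>>> carry_out([
  {"tx": -50, "ty": 0, "tz": 0, "roll": 0},
  {"tx": -100, "ty": 0, "tz": 0, "roll": 0},
  {"tx": -150, "ty": 0, "tz": 0, "roll": 0},
  {"tx": -200, "ty": 0, "tz": 0, "roll": 0},
  {"tx": -250, "ty": 0, "tz": 0, "roll": 0},
  {"tx": -300, "ty": 0, "tz": 0, "roll": 0},
  {"tx": -340, "ty": 0, "tz": 0, "roll": 0},
  {"tx": -360, "ty": 0, "tz": 0, "roll": 0},
])

```text
time: 2.95
tcp_pos: [456.4, -302.6, 340.5]
eef_rot: [-2.218, -2.224, 0.001]
wrist_force: [0.1, 0.5, -0.9]
grip_width: 85.3
grasp_force: 0.0
```

```bash
python3 - <<'E'
from h import *
import pickle
env.grab_frame("top");env.grab_frame("top")
o=env.observe();print(o["tcp_pos"],o["eef_rot"])
C=cam("wrist");pickle.dump(C,open("c2.pkl","wb"))
im=env.grab_frame("wrist");cv2.imwrite("pics/w2.png",im[:,:,::-1])
E
```

```text
[ 456.58825135 -301.89056708  340.16305654] [-2.21850778e+00 -2.22243721e+00  9.63526657e-04]
```

View pics/w2.png

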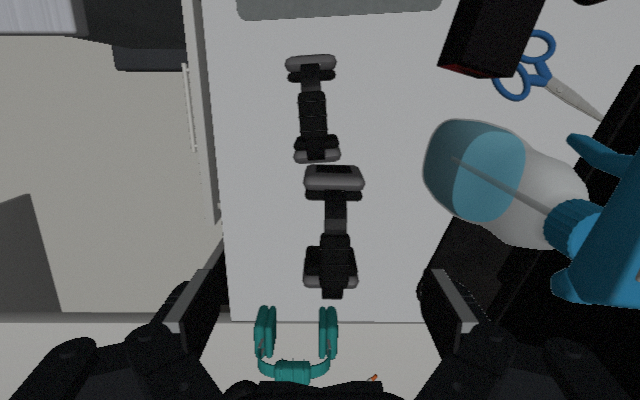

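The wrist view shows the larger pair's pad top centred near (336,265), the smaller pair's near (313,116), and the turquoise decoy clearly apart at (295,345).

```bash
python3 - <<'E'
from h import *
import pickle
C=pickle.load(open("c2.pkl","rb"))
for n,uv,z in[("L",(336,266),150),("La",(335,234),150),("Lb",(333,298),140),("Lx1",(322,266),150),("Lx2",(350,266),150),("Lcup a",(334,172),78),
 ("S",(313,116),123),("Sa",(312,92),123),("Sb",(315,141),123),("Sx1",(299,116),123),("Sx2",(327,116),123)]:print(n,np.round(ray(0,uv,z,C)))
E
```

```text
L [ 473. -405.  150.]
La [ 472. -368.  150.]
Lb [ 471. -451.  140.]
Lx1 [ 458. -405.  150.]
Lx2 [ 488. -404.  150.]
Lcup a [ 472. -319.   78.]
S [ 449. -251.  123.]
Sa [ 448. -228.  123.]
Sb [ 451. -276.  123.]
Sx1 [ 435. -251.  123.]
Sx2 [ 463. -251.  123.]
```

>>> carry_out([
  {"tx": -40, "ty": 6, "tz": 0, "roll": 0},
  {"tx": -80, "ty": 12, "tz": 0, "roll": 0},
  {"tx": -103, "ty": 16.5, "tz": 20, "roll": 0},
  {"tx": -103, "ty": 16.5, "tz": 65, "roll": 0},
  {"tx": -103, "ty": 16.5, "tz": 110, "roll": 0},
  {"tx": -103, "ty": 16.5, "tz": 150, "roll": 0},
  {"tx": -103, "ty": 16.5, "tz": 170, "roll": 0},
  {"tx": -103, "ty": 16.5, "tz": 170, "roll": 0},
])

```text
time: 3.9
tcp_pos: [473.2, -400.1, 168.3]
eef_rot: [-2.211, -2.225, 0.0]
wrist_force: [0.6, 0.3, -0.3]
grip_width: 85.4
grasp_force: 0.0
```

>>> carry_out([
  {"tx": 0, "ty": 0, "tz": 10, "roll": 0},
  {"tx": 0, "ty": 0, "tz": 20, "roll": 0},
  {"tx": 0, "ty": 0, "tz": 30, "roll": 0},
  {"tx": 0, "ty": 0, "tz": 40, "roll": 0},
  {"tx": 0, "ty": 0, "tz": 40, "roll": 0},
])

```text
time: 4.4
tcp_pos: [473.4, -402.0, 129.6]
eef_rot: [-2.215, -2.225, 0.0]
wrist_force: [-0.5, 0.1, 0.2]
grip_width: 85.6
grasp_force: 0.0
```

>>> carry_out([
  {"tx": 0, "ty": 0, "tz": 0, "roll": 0},
  {"tx": 0, "ty": 0, "tz": 0, "roll": 0},
  {"tx": 0, "ty": 0, "tz": 0, "roll": 0},
  {"tx": 0, "ty": 0, "tz": 0, "roll": 0},
  {"tx": 0, "ty": 0, "tz": 0, "roll": 0},
  {"tx": 0, "ty": 0, "tz": 0, "roll": 0},
  {"tx": 0, "ty": 0, "tz": 0, "roll": 0},
  {"tx": 0, "ty": 0, "tz": 0, "roll": 0},
], fingers=-1, squeeze=50)

```text
time: 5.2
tcp_pos: [473.9, -402.7, 131.9]
eef_rot: [2.216, 2.226, -0.0]
wrist_force: [-2.7, -1.5, 6.0]
grip_width: 31.1
grasp_force: 51.3
```

>>> carry_out([
  {"tx": 0, "ty": 0, "tz": -10, "roll": 0},
  {"tx": 0, "ty": 0, "tz": -30, "roll": 0},
  {"tx": 0, "ty": 0, "tz": -60, "roll": 0},
  {"tx": 0, "ty": 0, "tz": -100, "roll": 0},
  {"tx": 0, "ty": 0, "tz": -140, "roll": 0},
  {"tx": 0, "ty": 0, "tz": -180, "roll": 0},
  {"tx": 0, "ty": 0, "tz": -205, "roll": 0},
  {"tx": 0, "ty": 0, "tz": -215, "roll": 0},
])

```text
time: 6.0
tcp_pos: [474.1, -402.3, 349.4]
eef_rot: [2.213, 2.225, 0.001]
wrist_force: [-0.5, 0.5, -3.2]
grip_width: 30.9
grasp_force: 50.5
```

>>> carry_out([
  {"tx": 20, "ty": 0, "tz": 0, "roll": 0},
  {"tx": 55, "ty": 0, "tz": 0, "roll": 0},
  {"tx": 100, "ty": 5, "tz": 0, "roll": 0},
  {"tx": 145, "ty": 10, "tz": 0, "roll": 0},
  {"tx": 190, "ty": 15, "tz": 0, "roll": 0},
  {"tx": 235, "ty": 20, "tz": 0, "roll": 1},
  {"tx": 280, "ty": 25, "tz": 0, "roll": 2},
  {"tx": 320, "ty": 30, "tz": 0, "roll": 3},
])

```text
time: 6.8
tcp_pos: [502.0, -80.0, 346.6]
eef_rot: [-2.274, -2.168, -0.001]
wrist_force: [-0.1, 0.1, -3.3]
grip_width: 30.9
grasp_force: 50.5
```

>>> carry_out([
  {"tx": 35, "ty": 10, "tz": 0, "roll": 0},
  {"tx": 70, "ty": 20, "tz": 0, "roll": 0},
  {"tx": 100, "ty": 30, "tz": 0, "roll": 0},
  {"tx": 120, "ty": 35, "tz": 0, "roll": 0},
  {"tx": 120, "ty": 35, "tz": 0, "roll": 0},
])

```text
time: 7.3
tcp_pos: [543.4, 38.4, 345.7]
eef_rot: [-2.269, -2.171, 0.001]
wrist_force: [0.0, 0.4, -1.7]
grip_width: 31.1
grasp_force: 50.5
```

```bash
python3 - <<'E'
from h import *
o=env.observe();print(o["tcp_pos"],o["eef_rot"],o["grip_width"])
im=env.grab_frame("wrist");cv2.imwrite("pics/w3.png",im[:,:,::-1])
print(proj(0,[[607,73,178],[492,78.5,175],[545,76.5,175]],cam("wrist")))
E
```

```text
[543.35894183  38.3575847  345.68432361] [-2.26923824e+00 -2.17053866e+00  8.38530737e-04] 31.067644965714297
[[391.63634122 134.57445001]
 [260.79955942 133.78116451]
 [320.76587674 133.32461955]]
```

View pics/w3.png

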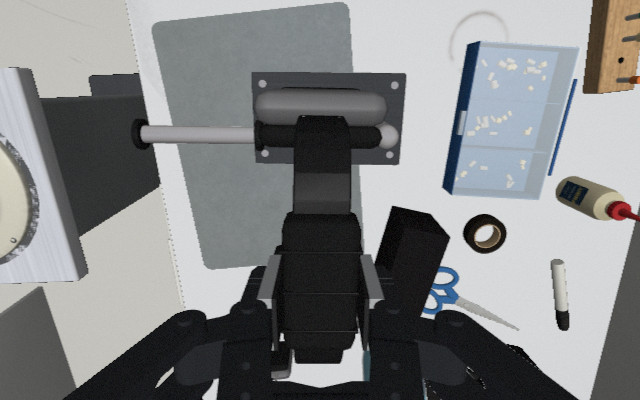

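Bar and post appear exactly where predicted (collar at (261,134), post top at (389,135)). The pair hangs square and centred on the bay at u≈321. Moving over the bar and lowering.

>>> carry_out([
  {"tx": 20, "ty": 0, "tz": 0, "roll": 0},
  {"tx": 40, "ty": 0, "tz": 0, "roll": 0},
  {"tx": 40, "ty": 0, "tz": 10, "roll": 0},
  {"tx": 40, "ty": 0, "tz": 40, "roll": 0},
  {"tx": 40, "ty": 0, "tz": 75, "roll": 0},
  {"tx": 40, "ty": 0, "tz": 110, "roll": 0},
  {"tx": 40, "ty": 0, "tz": 140, "roll": 0},
  {"tx": 40, "ty": 0, "tz": 150, "roll": 0},
])

```text
time: 8.15
tcp_pos: [543.4, 74.8, 193.3]
eef_rot: [-2.273, -2.165, 0.006]
wrist_force: [-0.2, -0.3, -1.8]
grip_width: 31.2
grasp_force: 50.5
```

>>> carry_out([
  {"tx": 0, "ty": 0, "tz": 5, "roll": 0},
  {"tx": 0, "ty": 0, "tz": 10, "roll": 0},
  {"tx": 0, "ty": 0, "tz": 13, "roll": 0},
  {"tx": 0, "ty": 0, "tz": 16, "roll": 0},
  {"tx": 0, "ty": 0, "tz": 16, "roll": 0},
])

```text
time: 8.65
tcp_pos: [545.0, 75.9, 180.5]
eef_rot: [2.273, 2.168, 0.001]
wrist_force: [0.9, 0.0, -2.1]
grip_width: 30.9
grasp_force: 50.5
```

>>> carry_out([
  {"tx": 0, "ty": 0, "tz": 1, "roll": 0},
  {"tx": 0, "ty": 0, "tz": 2, "roll": 0},
  {"tx": 0, "ty": 0, "tz": 3, "roll": 0},
  {"tx": 0, "ty": 0, "tz": 3, "roll": 0},
])

```text
time: 9.05
tcp_pos: [544.8, 75.9, 177.2]
eef_rot: [-2.274, -2.168, 0.0]
wrist_force: [-0.3, -0.2, -2.1]
grip_width: 31.0
grasp_force: 50.5
```

>>> carry_out([
  {"tx": 0, "ty": 0, "tz": 1, "roll": 0},
  {"tx": 0, "ty": 0, "tz": 2, "roll": 0},
  {"tx": 0, "ty": 0, "tz": 3, "roll": 0},
  {"tx": 0, "ty": 0, "tz": 3, "roll": 0},
])

```text
time: 9.45
tcp_pos: [545.0, 75.9, 176.3]
eef_rot: [2.273, 2.167, 0.003]
wrist_force: [-4.4, -0.5, 10.5]
grip_width: 30.8
grasp_force: 51.9
```

>>> carry_out([
  {"tx": 0, "ty": 0, "tz": -2, "roll": 0},
  {"tx": 0, "ty": 0, "tz": -2, "roll": 0},
  {"tx": 0, "ty": 0, "tz": -2, "roll": 0},
  {"tx": 0, "ty": 0, "tz": -2, "roll": 0},
  {"tx": 0, "ty": 0, "tz": -2, "roll": 0},
  {"tx": 0, "ty": 0, "tz": -2, "roll": 0},
], fingers=0.3)

```text
time: 10.05
tcp_pos: [544.9, 75.9, 176.1]
eef_rot: [-2.274, -2.168, 0.0]
wrist_force: [0.3, 0.0, -0.2]
grip_width: 55.5
grasp_force: 0.0
```

>>> carry_out([
  {"tx": 0, "ty": 0, "tz": -5, "roll": 0},
  {"tx": 0, "ty": 0, "tz": -15, "roll": 0},
  {"tx": 0, "ty": 0, "tz": -35, "roll": 0},
  {"tx": 0, "ty": 0, "tz": -70, "roll": 0},
  {"tx": 0, "ty": 0, "tz": -110, "roll": 0},
  {"tx": 0, "ty": 0, "tz": -150, "roll": 0},
  {"tx": 0, "ty": 0, "tz": -165, "roll": 0},
])

```text
time: 10.75
tcp_pos: [545.0, 75.9, 346.3]
eef_rot: [2.271, 2.166, 0.007]
wrist_force: [1.2, -0.7, 0.3]
grip_width: 55.2
grasp_force: 0.0
```

```bash
python3 - <<'E'
from h import *
o=env.observe();print(o["tcp_pos"],o["eef_rot"],o["grip_width"])
im=env.grab_frame("wrist")[:, :, ::-1];s=env.grab_frame("scene")[150:300,200:440,::-1]
cv2.imwrite("pics/w4.png",np.vstack([cv2.resize(im,(480,300)),cv2.resize(s,(480,300),interpolation=2)]))
E
```

```text
[544.98518271  75.89932032 346.31572818] [2.27130067 2.16562334 0.00725751] 55.21381692346471
```

View pics/w4.png

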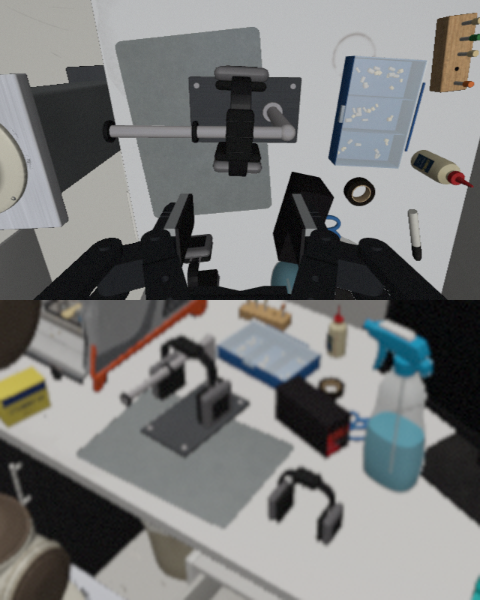

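The larger pair hangs square in the inner bay (wrist half: (240,130), mid-bay). Now for the smaller, black pair at (449,-251).

>>> carry_out([
  {"tx": -30, "ty": -8, "tz": 0, "roll": 0},
  {"tx": -75, "ty": -18, "tz": 0, "roll": -1},
  {"tx": -120, "ty": -30, "tz": 0, "roll": -2},
  {"tx": -165, "ty": -41, "tz": 0, "roll": -3},
  {"tx": -210, "ty": -52, "tz": 0, "roll": -4},
  {"tx": -255, "ty": -63, "tz": 0, "roll": -5},
  {"tx": -300, "ty": -74, "tz": 0, "roll": -6},
  {"tx": -331, "ty": -81, "tz": 0, "roll": -6},
], fingers=1)

```text
time: 11.65
tcp_pos: [446.8, -253.2, 340.2]
eef_rot: [-2.157, -2.282, 0.001]
wrist_force: [0.2, 0.5, -0.4]
grip_width: 85.2
grasp_force: 0.0
```

>>> carry_out([
  {"tx": 0, "ty": 0, "tz": 20, "roll": 0},
  {"tx": 0, "ty": 0, "tz": 60, "roll": 0},
  {"tx": 0, "ty": 0, "tz": 105, "roll": 0},
  {"tx": 0, "ty": 0, "tz": 145, "roll": 0},
  {"tx": 0, "ty": 0, "tz": 175, "roll": 0},
  {"tx": 0, "ty": 0, "tz": 190, "roll": 0},
  {"tx": 0, "ty": 0, "tz": 190, "roll": 0},
])

```text
time: 12.35
tcp_pos: [447.1, -250.2, 149.0]
eef_rot: [-2.154, -2.281, 0.001]
wrist_force: [-0.3, 0.2, -0.2]
grip_width: 85.3
grasp_force: 0.0
```

>>> carry_out([
  {"tx": 0, "ty": 2, "tz": 12, "roll": 0},
  {"tx": 0, "ty": 2, "tz": 24, "roll": 0},
  {"tx": 0, "ty": 2, "tz": 36, "roll": 0},
  {"tx": 0, "ty": 2, "tz": 45, "roll": 0},
  {"tx": 0, "ty": 2, "tz": 45, "roll": 0},
])

```text
time: 12.85
tcp_pos: [449.6, -250.4, 104.8]
eef_rot: [-2.156, -2.283, 0.001]
wrist_force: [0.6, -0.5, 0.1]
grip_width: 85.5
grasp_force: 0.0
```

>>> carry_out([
  {"tx": 0, "ty": 0, "tz": 0, "roll": 0},
  {"tx": 0, "ty": 0, "tz": 0, "roll": 0},
  {"tx": 0, "ty": 0, "tz": 0, "roll": 0},
  {"tx": 0, "ty": 0, "tz": 0, "roll": 0},
  {"tx": 0, "ty": 0, "tz": 0, "roll": 0},
  {"tx": 0, "ty": 0, "tz": 0, "roll": 0},
  {"tx": 0, "ty": 0, "tz": 0, "roll": 0},
  {"tx": 0, "ty": 0, "tz": 0, "roll": 0},
], fingers=-1, squeeze=50)

```text
time: 13.65
tcp_pos: [450.3, -250.9, 106.8]
eef_rot: [2.157, 2.283, -0.0]
wrist_force: [-1.9, -0.2, 6.8]
grip_width: 26.7
grasp_force: 50.9
```

>>> carry_out([
  {"tx": 0, "ty": 0, "tz": -10, "roll": 0},
  {"tx": 0, "ty": 0, "tz": -30, "roll": 0},
  {"tx": 0, "ty": 0, "tz": -60, "roll": 0},
  {"tx": 0, "ty": 0, "tz": -100, "roll": 0},
  {"tx": 0, "ty": 0, "tz": -140, "roll": 0},
  {"tx": 0, "ty": 0, "tz": -180, "roll": 0},
  {"tx": 0, "ty": 0, "tz": -215, "roll": 0},
  {"tx": 0, "ty": 0, "tz": -235, "roll": 0},
])

```text
time: 14.45
tcp_pos: [450.3, -250.7, 344.6]
eef_rot: [2.155, 2.282, 0.001]
wrist_force: [0.5, -0.1, -0.6]
grip_width: 27.0
grasp_force: 50.1
```

>>> carry_out([
  {"tx": 20, "ty": 0, "tz": 0, "roll": 0},
  {"tx": 60, "ty": 1, "tz": 0, "roll": 1},
  {"tx": 105, "ty": 2, "tz": 0, "roll": 2},
  {"tx": 150, "ty": 3, "tz": 0, "roll": 3},
  {"tx": 195, "ty": 4, "tz": 0, "roll": 4},
  {"tx": 235, "ty": 5, "tz": 0, "roll": 5},
  {"tx": 270, "ty": 6, "tz": 0, "roll": 6},
  {"tx": 295, "ty": 6, "tz": 0, "roll": 6},
])

```text
time: 15.25
tcp_pos: [438.9, 46.2, 341.7]
eef_rot: [-2.273, -2.169, -0.001]
wrist_force: [-0.3, -0.0, -1.5]
grip_width: 26.6
grasp_force: 50.1
```

```bash
python3 - <<'E'
from h import *
env.grab_frame("top");env.grab_frame("top");env.grab_frame("top")
o=env.observe();print(o["tcp_pos"],o["eef_rot"],o["grip_width"],o["wrist_force"])
im=env.grab_frame("wrist");cv2.imwrite("pics/w5.png",im[:,:,::-1])
print(proj(0,[[385,85,175],[492,78.5,175],[438.5,82,175]],cam("wrist")))
E
```

```text
[439.14069659  45.3193616  341.5158181 ] [-2.27040672e+00 -2.17120314e+00 -4.14105072e-05] 26.701153278691912 [-0.34115148 -0.48039655 -1.24446133]
[[256.17275437 135.67816438]
 [378.83972546 137.48534072]
 [317.54069535 136.29457366]]
```

View pics/w5.png

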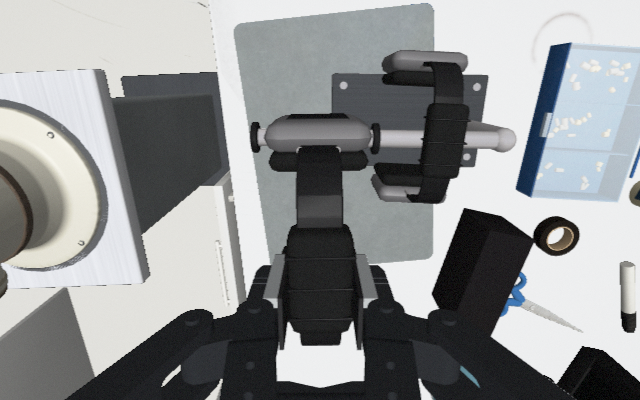

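The collars at (256,136) and (375,138) match the prediction. The small pair hangs square at u≈319, mid-bay, and clear of the large pair. Lowering.

>>> carry_out([
  {"tx": 18, "ty": -2, "tz": 0, "roll": 0},
  {"tx": 36, "ty": -3, "tz": 0, "roll": 0},
  {"tx": 36, "ty": -3, "tz": 10, "roll": 0},
  {"tx": 36, "ty": -3, "tz": 35, "roll": 0},
  {"tx": 36, "ty": -3, "tz": 70, "roll": 0},
  {"tx": 36, "ty": -3, "tz": 105, "roll": 0},
  {"tx": 36, "ty": -3, "tz": 135, "roll": 0},
  {"tx": 36, "ty": -3, "tz": 145, "roll": 0},
])

```text
time: 16.25
tcp_pos: [436.8, 78.8, 193.0]
eef_rot: [-2.273, -2.165, 0.006]
wrist_force: [-0.2, -0.8, -0.8]
grip_width: 26.8
grasp_force: 50.1
```

>>> carry_out([
  {"tx": 0, "ty": 0, "tz": 4, "roll": 0},
  {"tx": 0, "ty": 0, "tz": 8, "roll": 0},
  {"tx": 0, "ty": 0, "tz": 11, "roll": 0},
  {"tx": 0, "ty": 0, "tz": 13, "roll": 0},
  {"tx": 0, "ty": 0, "tz": 15, "roll": 0},
  {"tx": 0, "ty": 0, "tz": 15, "roll": 0},
])

```text
time: 16.85
tcp_pos: [438.2, 80.2, 181.4]
eef_rot: [2.273, 2.168, 0.0]
wrist_force: [0.2, 1.1, -1.2]
grip_width: 26.8
grasp_force: 50.1
```

>>> carry_out([
  {"tx": 0, "ty": 0, "tz": 1, "roll": 0},
  {"tx": 0, "ty": 0, "tz": 2, "roll": 0},
  {"tx": 0, "ty": 0, "tz": 3, "roll": 0},
  {"tx": 0, "ty": 0, "tz": 4, "roll": 0},
  {"tx": 0, "ty": 0, "tz": 4, "roll": 0},
])

```text
time: 17.35
tcp_pos: [438.1, 80.2, 178.3]
eef_rot: [2.273, 2.168, 0.002]
wrist_force: [-3.4, -0.0, 7.0]
grip_width: 26.5
grasp_force: 51.1
```

Contact; release and lift.

>>> carry_out([
  {"tx": 0, "ty": 0, "tz": -1, "roll": 0},
  {"tx": 0, "ty": 0, "tz": -1, "roll": 0},
  {"tx": 0, "ty": 0, "tz": -1, "roll": 0},
  {"tx": 0, "ty": 0, "tz": -1, "roll": 0},
  {"tx": 0, "ty": 0, "tz": -1, "roll": 0},
  {"tx": 0, "ty": 0, "tz": -1, "roll": 0},
], fingers=0.3)

```text
time: 17.95
tcp_pos: [438.1, 80.2, 178.2]
eef_rot: [-2.274, -2.168, 0.0]
wrist_force: [1.2, 0.9, -0.8]
grip_width: 55.6
grasp_force: 0.0
```

>>> carry_out([
  {"tx": 0, "ty": 0, "tz": -5, "roll": 0},
  {"tx": 0, "ty": 0, "tz": -15, "roll": 0},
  {"tx": 0, "ty": 0, "tz": -35, "roll": 0},
  {"tx": 0, "ty": 0, "tz": -70, "roll": 0},
  {"tx": 0, "ty": 0, "tz": -110, "roll": 0},
  {"tx": 0, "ty": 0, "tz": -150, "roll": 0},
  {"tx": 0, "ty": 0, "tz": -160, "roll": 0},
  {"tx": 0, "ty": 0, "tz": -160, "roll": 0},
])

```text
time: 18.75
tcp_pos: [438.7, 80.3, 340.3]
eef_rot: [2.272, 2.167, 0.004]
wrist_force: [0.8, -0.2, -0.5]
grip_width: 55.8
grasp_force: 0.0
```

```bash
python3 - <<'E'
from h import *
for i in range(10): im=env.grab_frame("wrist")[:, :, ::-1]
s=env.grab_frame("scene")[150:300,200:440,::-1];o=env.observe();print(o["tcp_pos"],o["wrist_force"])
cv2.imwrite("pics/w6.png",np.vstack([cv2.resize(im,(480,300)),cv2.resize(s,(480,300),interpolation=2)]))
E
```

```text
[437.98688849  80.14979851 338.05309923] [-0.66648786 -0.28725671  0.31344556]
```

View pics/w6.png

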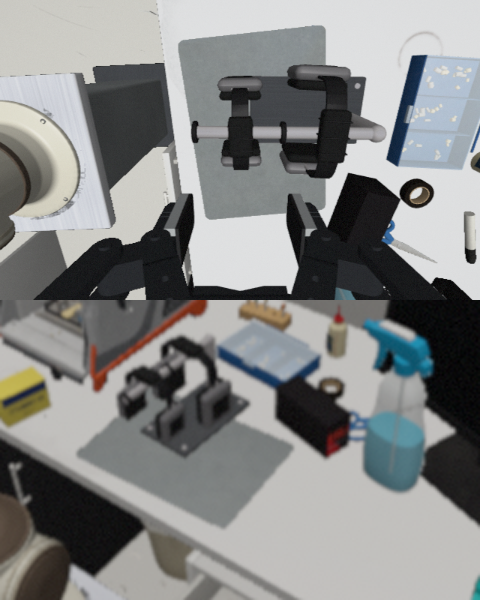

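Both pairs hang square over the bar, small pad at (240,130) mid-bay between the collars at 195 and 283, large pad by the post. The bottle and cartons have not moved. Handing in.

```bash
python3 -c "
from rig import env
print(env.close_job())"
```

```text
the job is handed in; nothing more can be done
None
```

The job is handed in: the larger pair hangs in the bay by the post and the smaller in the free-end bay. Both are released and looked square in the last pictures, with the bottle and cartons where they stood. The judge's verdict wasn't shown.

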